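Turn a carved printing block over against the print board

ROBOT

A 6-joint arm with a two-finger parallel gripper is mounted at the origin on the work surface. World frame = base frame: x ahead of the robot, y to its left, z up, the work surface at z = 0. Lengths are in mm, angles in rad, forces in N, time in s.
With the tool pointing down it reaches from about 350 to 875 mm from the base axis. Payload 4.2 kg.
Tool frame: the origin (TCP) lies at the very end of the fingers, on their centre line; the grasp point (between the pads) lies 19 mm behind it (arm.tcp_to_grasp is the x of the grasp point in the tool frame, in mm); x points along the fingers, z is the direction in which the jaws open and shut, and the axes are right-handed (so a half turn about x gives the same grasp; the last joint's range is limited). The gripper opens to 85 mm and grips with 20 to 120 N. Pads are 22 mm wide; open, the fingers measure 114 mm over their backs; the gripper's body (76 mm by 85 mm) begins 54 mm behind the grasp point. The pads swing forward as they close: fully open they stand 13 mm farther back than shut.
Start: joints at [-0.906, 0.385, 0.008, 0, -1.194, -0.259], TCP at [246.734, -574.214, 231.312] pointing down, gripper open.
Joint ranges: [-3.14, 3.14], [-1.21, 2.06], [-1.07, 1.41], [-3.16, 2.05], [-2.99, -0.16], [-3.1, 3.1]. Speed limits (rad/s): [2.79, 2.79, 3.14, 3.14, 3.14, 3.14].

INTERFACE

Orientations are given as a unit quaternion [x, y, z, w].
In Python, from bench import status, get_image, job, arm gives the robot as it stands.
- The arm moves only by the tool apply_moves, never from a script. Its argument "targets" is text: rows parted by semicolons, each of 5 numbers parted by spaces: the shift along the tool's x, y, z in mm, then the turn about the tool's x in degrees, then the gripper's target within -1 to 1 (shut at 1, half-way at 0, fully open at -1). In form: dx dy dz spin hand; .... A call has 1 to 10 rows; each row is the pose to reach, as a shift and turn from the pose commanded when the call began, along the tool's axes at that moment; what a row does not reach only later rows make up. A row lasts 1/12 s, in which the tool goes at most 41.7 mm and 7.16 degrees, less where a joint would pass 70% of its speed; a pose out of reach is approached as far as the arm can. A call with a gripper value outside its range is refused whole. The fingers move at their own pace and stop on an object; the grip force is fixed at half the most. Time passes only in rows, so rows that repeat a pose let the fingers close. It gives the time, the measured TCP pose, the force and the opening at its end, in the units of the state.
- status.read_state(): the state, without advancing time (a new reading comes with each control period).
- get_image(name): name is "side" or "top" or "wrist"; returns a dict with "img" (480x640x3 uint8, red, green, blue), "mtx" (3x3 intrinsics, pixels), "world_from_camera" (4x4, takes a point from camera to world coordinates). Camera axes: x right, y down, z forward; pixel columns grow to the right and rows downward; lengths in mm; the calibration is good to about 2 mm. A picture is of the moment at which its call begins. There is no depth.
- job.job_done(): hands the job in, once; it reports no verdict.
The state is a dict: "clock": time; "joints": joint angles; "joint_vel": joint speeds; "joint_efforts": joint torques, N m; "position": TCP position; "ee_rot": TCP orientation; "contact_force": force on the tool from outside, world axes, zero at the start; "wrist_torque": the same for the moment, N m; "gripper_width": finger opening in mm.
Only numpy, scipy, OpenCV 4.12 (cv2) and the standard library are available. Lean on these libraries where they do the work, as an engineer would, in place of code of your own. Each camera call takes 0.05 s, during which the arm holds its last target.

TASK

Turn the carved wooden block over without picking it up: with the fingertips push it against the front edge of the low print board until it tips up on its side and falls over onto the board, other face up. Then push it on across the board until it lies square and flush against the stop at the rear, and come away. Never lift or carry the block, and leave the other things on the bench where they are.

Things in the scene. Friction and masses are not known exactly. Their poses are not given: they have to be found in the camera images.
- print_board: Fixed flat wooden board on the bench, 150 mm deep (x) by 260 mm wide (y), 12 mm thick. Origin: centre of its underside. +x points across it, away from the robot; the front edge is the upright 12 mm step at x = -75 mm. Along the rear edge a stop batten, 14 mm deep and 260 mm wide, rises 15 mm above the board's top.
- front_edge (a point): Middle of the board's upper front edge (12 mm above the bench), over which the block is tipped. Axes as the board's.
- stop_face (a point): Middle of the face of the stop batten that looks towards the robot, 6 mm above the board's top, 136 mm behind the front edge. Axes as the board's.
- block: Loose woodblock carved in shallow relief on both faces, 90 mm (its x) by 140 mm (its y) by 24 mm thick (its z), about 0.16 kg (0.13 to 0.2), sharp square edges. Origin: centre of the face that lies underneath at the start; z points out of the face that is up at the start. It begins flat on the bench between the robot and the board, a few cm short of the front edge, its x axis roughly towards the board.
- block_center (a point): Centre of the woodblock, half-way through its thickness.
- far_side (a point): Middle of the block's long side that faces the board at the start (block x = +45 mm, half-way through the thickness).
- near_side (a point): Middle of the block's long side that faces the robot at the start (block x = -45 mm, half-way through the thickness). Pressed against the step with a few newtons here while the fingertips go forwards and up, this side rises; past upright the block falls onto the board by itself and overhangs the front edge a little.
- baren: Bystander: loose printing pad, a straw-coloured disc 124 mm across with a twisted handle on top, 32 mm high in all. Origin: centre of its underside.
- brush: Bystander: loose block brush, 95 x 34 mm and 44 mm high, bristles down. Origin: centre of its underside.
- dish: Bystander: small loose ceramic bowl, 84 mm across, 44 mm high. Origin: centre of its underside.
- paste_pot: Bystander: loose round pot with a grey lid, 82 mm across, 52 mm high. Origin: centre of its underside.
- paperweight: Bystander: loose brass bar, 22 x 150 mm, 14 mm high with a 10 mm stud, behind the board. Origin: centre of its underside.
- knife: Bystander: carving knife lying on the bench, 150 mm long, 14 mm high. Origin: on the bench under its middle.
- spatula: Bystander: bamboo paste spatula lying on the bench, 178 mm long, 5 mm thick. Origin: on the bench under its middle.
There are look-alikes about, which are no part of the job. What is shaped like the block but blue or red is not meant.

How it is judged (in metres and radians):
On the way, in this order (a step that is already met when the one before it is completed fails the run):
1. the block stands tipped up on its far side, that side still down at the board's front edge (angle between block's own z axis and vertical between 0.9 and 2.2 rad and height (world z) of far_side below 0.032 m and x of far_side in the frame of front_edge between -0.045 and 0.012 m), for 0.05 s.
2. the block lies flat on the board, turned over (angle between block's own z axis and vertical above 3.05 rad and height (world z) of block_center between 0.021 and 0.028 m and y of block_center in the frame of print_board between -0.06 and 0.06 m), for 0.2 s.
At the end, for the whole second after the job is handed in: The block lies turned over, flat on the print board (within 5 degrees) and wholly within its width, flush with the rear stop (its centre within 5 mm of 45 mm in front of the stop's face) and square to it within 3.4 degrees, at rest; every bystander is within 25 mm of its starting place (all of step 2 and x of block_center in the frame of stop_face between -0.05 and -0.04 m and angle between the x axis of block and the x axis of print_board, either way round below 0.06 rad and linear speed of block below 0.01 m/s and distance of each of baren, brush, dish, paste_pot, paperweight, knife, spatula from where it was at the start of the episode below 0.025 m); the robot touches nothing.
It fails at once if the block is lifted or carried: both its long sides are more than 40 mm above the bench (height (world z) of each of near_side, far_side above 0.04 m).
It fails at once if a bystander is pushed more than 25 mm from its place (distance of any of baren, brush, dish, paste_pot, paperweight, knife, spatula from where it was at the start of the episode above 0.025 m).
It also fails if it takes over 54 s, if anything falls off the work surface, if the arm or the gripper's body presses on something with over 40 N, if the wrist force passes 120 N, or if a joint passes its speed limit or range.

## Working session

There is one attempt and no reset: what is moved stays moved. The work goes in short steps, Python scripts to look and compute and a tool call to move; the robot and the scene stay as the last step left them, time stands still between calls to the robot, and variables do not carry over. Pictures are saved under pics/ and viewed, and the job is handed in when it is done.

Besides the shell and the picture viewer there is one more tool, called by a JSON object that holds its "fn" and its "kwargs". apply_moves: Moves the arm, as the interface text tells. Its arguments: {"type":"object","properties":{"targets":{"type":"string"}},"required":["targets"]}

```bash
mkdir -p pics; ls; python3 - <<'E'
from bench import status,get_image,arm
import cv2,numpy as np
print(status.read_state()); print(arm.tcp_to_grasp)
for n in ("top","side","wrist"):
    d=get_image(n); cv2.imwrite(f"pics/{n}0.png",d["img"][:,:,::-1]); print(n,d["mtx"].tolist(),np.round(d["world_from_camera"],4).tolist())
E
```

```text
pics
{'clock': 0.0, 'joints': array([-9.06376828e-01,  3.85568949e-01,  6.58875768e-03, -5.14447039e-04,
       -1.19401128e+00, -2.58608269e-01]), 'joint_vel': array([-0.00043979, -0.00045058, -0.00161772,  0.00061497,  0.00054539,
       -0.00111671]), 'joint_efforts': array([-1.33097528e-03, -3.92292452e+01,  1.88400275e+01,  4.18623939e+00,
       -4.68924176e-03, -3.13563874e-05]), 'position': array([ 246.50976624, -573.67375371,  230.19731889]), 'ee_rot': array([-0.58978145,  0.38863304,  0.59114534,  0.38944755]), 'contact_force': array([ 1.10152614, -0.51102518, -0.26403207]), 'wrist_torque': array([-0.01334543,  0.01355879,  0.03471519]), 'gripper_width': 85.463034416222}
-18.700000000000003
top [[595.8535279551676, 0.0, 321.7163750849644], [0.0, 595.8535279551676, 238.8404717300584], [0.0, 0.0, 1.0]] [[-0.0137, -0.9913, 0.1309, 368.3816], [-0.9999, 0.0135, -0.003, 12.4078], [0.0012, -0.1309, -0.9914, 1463.4494], [0.0, 0.0, 0.0, 1.0]]
side [[597.4160775525252, 0.0, 309.5581499015263], [0.0, 597.4160775525252, 239.78049837692856], [0.0, 0.0, 1.0]] [[-0.9976, -0.0497, 0.0478, 471.3203], [-0.0674, 0.5527, -0.8307, 1090.2343], [0.0149, -0.8319, -0.5547, 768.7009], [0.0, 0.0, 0.0, 1.0]]
wrist [[401.88337126550493, 0.0, 315.4476996561935], [0.0, 401.88337126550493, 235.59616630353926], [0.0, 0.0, 1.0]] [[-0.3953, 0.8835, 0.2514, 181.8064], [0.9185, 0.3793, 0.1116, -601.4316], [0.0032, 0.275, -0.9614, 373.2453], [0.0, 0.0, 0.0, 1.0]]
```

View pics/top0.png

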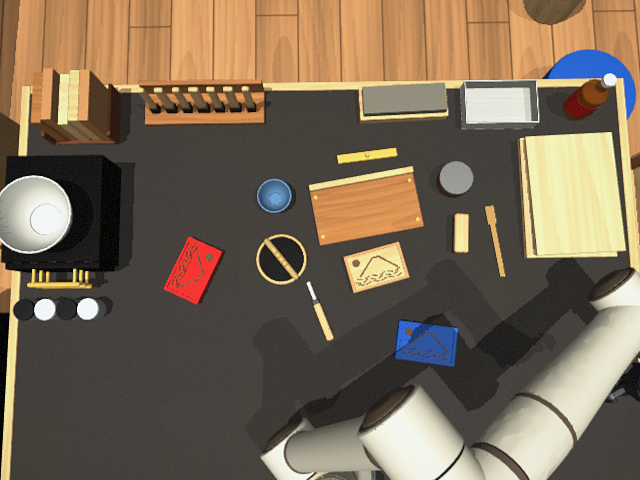

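View pics/side0.png

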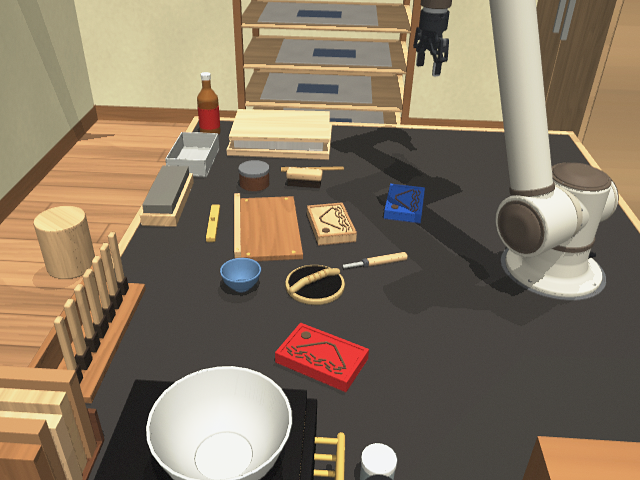

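The top view shows the tan block centred near (377,267), and the board with its front edge running from (319,244) to (423,224). The stop lies along (309,188)–(412,170). The blue and red look-alikes are at (427,342) and (194,270), and the knife is at (320,310). Next I measure the block and board.

```bash
cat > h.py <<'E'
import cv2,numpy as np
from bench import status,get_image
def ray(d,px,z):
    M=d["mtx"];T=d["world_from_camera"]
    p=np.atleast_2d(np.array(px,float))
    r=np.c_[(p[:,0]-M[0,2])/M[0,0],(p[:,1]-M[1,2])/M[1,1],np.ones(len(p))]@T[:3,:3].T
    o=T[:3,3]; t=(z-o[2])/r[:,2]
    return (o+r*t[:,None])[:,:2]
def proj(d,P):
    M=d["mtx"];T=np.linalg.inv(d["world_from_camera"])
    c=np.atleast_2d(P)@T[:3,:3].T+T[:3,3]; q=c@M.T
    return q[:,:2]/q[:,2:]
E
python3 - <<'E'
from h import *
d=get_image("top"); im=d["img"]; 
hsv=cv2.cvtColor(im,cv2.COLOR_RGB2HSV)
for n,p in (("block",(395,262)),("board",(370,200)),("stop",(350,181)),("bench",(340,150))): print(n,hsv[p[1],p[0]])
roi=np.zeros(im.shape[:2],np.uint8); roi[160:300,290:440]=1
for n in("block","wood"):
    if n=="block":
        m=((hsv[...,2]>60)&(hsv[...,1]>50)).astype(np.uint8)*roi
        m[:,:]=m
    k,l,s,c=cv2.connectedComponentsWithStats(m)
    for i in range(1,k):
        if s[i,4]>500:
            mm=(l==i).astype(np.uint8)
            cs,_=cv2.findContours(mm,0,2); cc=max(cs,key=cv2.contourArea)
            r=cv2.minAreaRect(cc); b=cv2.boxPoints(r); ap=cv2.approxPolyDP(cc,6,True)[:,0]
            print(s[i],b.round(1).tolist(),ap.tolist())
            for z in(24,12):print(z,ray(d,b,z).round(1).tolist(),ray(d,ap,z).round(1).tolist())
    break
c=im[150:310,280:450,::-1]; cv2.imwrite("pics/c1.png",cv2.resize(c,None,fx=3.5,fy=3.5,interpolation=2))
E
```

```text
block [ 26  82 247]
board [ 14 158 205]
stop [ 24  93 246]
bench [17 34 68]
[ 308  166  117   80 6702] [[307.70001220703125, 184.1999969482422], [413.1000061035156, 164.6999969482422], [424.5, 226.6999969482422], [319.1000061035156, 246.10000610351562]] [[413, 166], [309, 184], [319, 244], [424, 226]]
24 [[694.9, 40.8], [740.5, -220.9], [585.0, -243.5], [540.7, 14.7]] [[737.3, -220.6], [695.3, 37.5], [545.8, 14.8], [586.7, -242.4]]
12 [[697.6, 41.1], [743.6, -222.8], [586.8, -245.7], [542.1, 14.7]] [[740.4, -222.5], [698.0, 37.7], [547.3, 14.8], [588.5, -244.5]]
[ 343  241   67   53 2321] [[342.1000061035156, 256.20001220703125], [399.79998779296875, 240.0], [410.29998779296875, 277.6000061035156], [352.6000061035156, 293.70001220703125]] [[398, 241], [343, 256], [353, 293], [409, 277]]
24 [[515.3, -40.9], [552.9, -182.1], [461.0, -204.7], [424.1, -64.6]] [[550.6, -177.7], [515.7, -43.1], [425.9, -65.5], [462.5, -201.6]]
12 [[516.5, -41.4], [554.5, -183.7], [461.8, -206.5], [424.6, -65.2]] [[552.1, -179.3], [516.9, -43.5], [426.3, -66.1], [463.3, -203.4]]
```

View pics/c1.png

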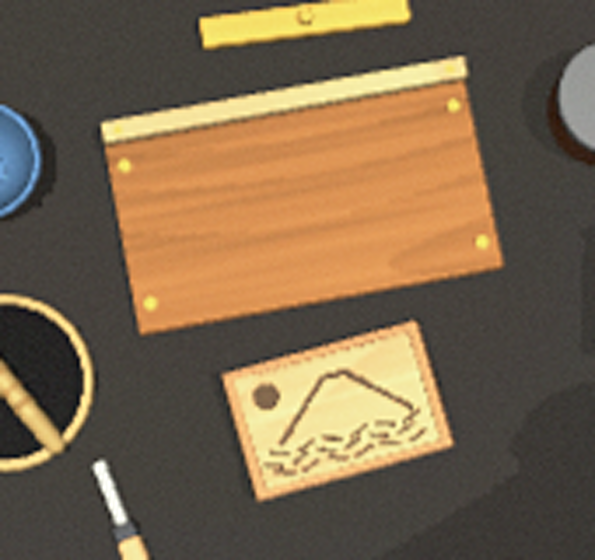

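```bash
cat >> h.py <<'E'
from scipy.spatial.transform import Rotation as R
FE=np.array([567.9,-114.9]); TH=np.deg2rad(9.0)
bx=np.array([np.cos(TH),np.sin(TH)]); by=np.array([-np.sin(TH),np.cos(TH)])
def b2w(x,y): return FE+x*bx+y*by
def w2b(p): q=np.asarray(p)[...,:2]-FE; return np.stack([q@bx,q@by],-1)
def st(goal=None):
    s=status.read_state(); m=R.from_quat(s["ee_rot"]).as_matrix()
    print("t%.2f"%s["clock"],"pos",s["position"].round(1),"board",w2b(s["position"]).round(1),"F",s["contact_force"].round(1),"w%.1f"%s["gripper_width"])
    yaw=np.rad2deg(np.arctan2(m[1,2],m[0,2])); print("tool x",m[:,0].round(3),"y",m[:,1].round(3),"z",m[:,2].round(3),"zyaw %.2f"%yaw)
    if goal is not None: print("shift in tool axes",(m.T@(np.array(goal)-s["position"])).round(1))
    return s,m
E
python3 - <<'E'
from h import *
p=b2w(-79.3-45-50,5); print(p,b2w(-79.3,5.4))
st([*p,150])
E
```

```text
[ 394.96374991 -137.22808555] [ 488.73156848 -121.97173604]
t0.20 pos [ 246.6 -573.9  230.6] board [-389.1 -403.1] F [-0.9  0.7  0. ] w85.4
tool x [-0.001  0.001 -1.   ] y [-0.919 -0.395  0.   ] z [-0.395  0.919  0.001] zyaw 113.25
shift in tool axes [  81.  -308.7  342.6]
```

{"fn": "apply_moves", "kwargs": {"targets": "5 -31 34 3 -0.5;10 -62 68 6 0;15 -93 103 9 0;20 -124 137 12 0;25 -155 171 14.2 0;30 -186 205 14.2 0;35 -216 240 14.2 0;40 -247 274 14.2 0;50 -278 308 14.2 0;60 -305 340 14.2 0"}}

```text
clock: 1.03
position: [379.9, -181.0, 180.5]
ee_rot: [0.538, -0.459, -0.537, -0.459]
contact_force: [1.8, -0.4, -0.1]
gripper_width: 42.2
```

```bash
python3 - <<'E'
from h import *
p=b2w(-165,2); st([*p,30])
for n in("side","wrist"):
    d=get_image(n); cv2.imwrite(f"pics/{n}1.png",d["img"][:,:,::-1])
E
```

```text
t1.03 pos [ 379.9 -181.   180.5] board [-196.1  -35.8] F [ 1.8 -0.4 -0.1] w42.2
tool x [ 0.002 -0.    -1.   ] y [-0.988 -0.157 -0.002] z [-0.157  0.988 -0.001] zyaw 99.05
shift in tool axes [150.5 -30.8  37.9]
```

{"fn": "apply_moves", "kwargs": {"targets": "0 0 0 0 0;0 0 0 0 0;0 0 0 0 0"}}

```text
clock: 1.38
position: [379.2, -183.7, 180.3]
ee_rot: [0.538, -0.459, -0.537, -0.46]
contact_force: [-0.4, -0.5, -0.4]
gripper_width: 42.6
```

```bash
python3 - <<'E'
from h import *
p=b2w(-165,2); st([*p,30])
E
```

```text
t1.38 pos [ 379.2 -183.7  180.3] board [-197.2  -38.4] F [-0.4 -0.5 -0.4] w42.6
tool x [ 0. -0. -1.] y [-0.988 -0.155 -0.   ] z [-0.155  0.988 -0.   ] zyaw 98.94
shift in tool axes [150.3 -32.1  40.5]
```

View pics/wrist1.png

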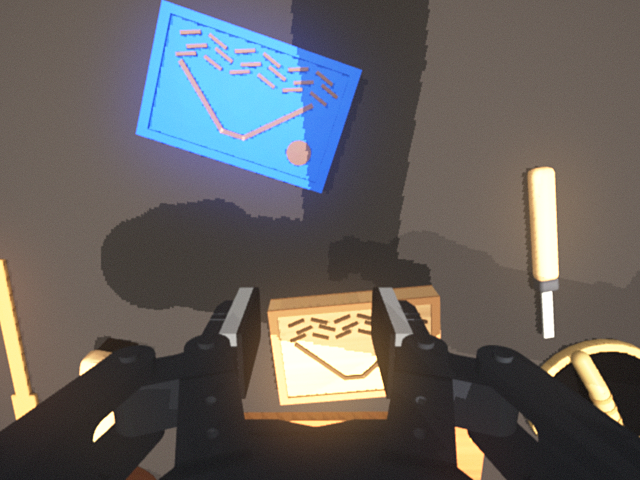

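The wrist view shows the half-open fingers at about (245,330) and (385,330) above the block. The blue look-alike sits behind them at (250,100) and the knife is well clear at (542,250). I go down behind the near side.

{"fn": "apply_moves", "kwargs": {"targets": "25 -12 20 0 0;60 -24 32 0 0;95 -32 40 0 0;125 -32 40 0 0;145 -32 40 0 0;150 -32 40 0 0;150 -32 40 0 0;150 -32 40 0 0"}}

```text
clock: 2.05
position: [405.3, -139.2, 30.8]
ee_rot: [0.538, -0.459, -0.537, -0.46]
contact_force: [0.7, -0.6, 1.0]
gripper_width: 42.7
```

```bash
python3 - <<'E'
from h import *
p=b2w(-165,2); st([*p,8])
d=get_image("side"); cv2.imwrite("pics/side2.png",cv2.resize(d["img"][150:330,200:440,::-1],None,fx=3.3,fy=3.3))
E
```

```text
t2.05 pos [ 405.3 -139.2   30.8] board [-164.4    1.4] F [ 0.7 -0.6  1. ] w42.7
tool x [ 0.001 -0.    -1.   ] y [-0.988 -0.156 -0.001] z [-0.156  0.988 -0.   ] zyaw 98.96
shift in tool axes [22.8  0.6  0.6]
```

View pics/side2.png

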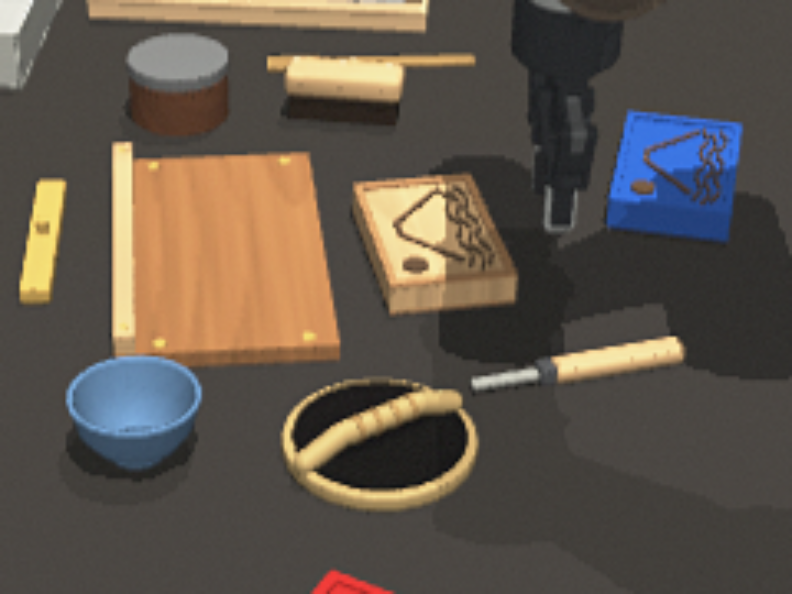

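The side view shows the fingers behind the block, near (560,215) in the crop, with nothing in the way. Next I touch the bench lightly to find the real fingertip height when half open.

{"fn": "apply_moves", "kwargs": {"targets": "12 0 0 0 0;22 0 0 0 0;25 0 0 0 0;25 0 0 0 0;25 0 0 0 0"}}

```text
clock: 2.52
position: [405.5, -138.4, 6.2]
ee_rot: [0.538, -0.459, -0.537, -0.459]
contact_force: [0.2, 0.2, -0.8]
gripper_width: 42.8
```

{"fn": "apply_moves", "kwargs": {"targets": "2 0 0 0 0;3 0 0 0 0;3 0 0 0 0"}}

```text
clock: 2.77
position: [404.9, -138.2, 2.4]
ee_rot: [0.538, -0.459, -0.538, -0.459]
contact_force: [-0.5, -0.4, -0.0]
gripper_width: 42.6
```

{"fn": "apply_moves", "kwargs": {"targets": "1 0 0 0 0;2 0 0 0 0;2 0 0 0 0"}}

```text
clock: 3.02
position: [404.6, -138.2, 0.0]
ee_rot: [-0.538, 0.459, 0.538, 0.459]
contact_force: [0.3, 0.3, 0.3]
gripper_width: 42.7
```

{"fn": "apply_moves", "kwargs": {"targets": "1 0 0 0 0;2 0 0 0 0;2 0 0 0 0"}}

```text
clock: 3.27
position: [404.7, -138.2, -1.8]
ee_rot: [-0.538, 0.459, 0.538, 0.459]
contact_force: [-0.5, -0.5, 1.5]
gripper_width: 42.8
```

{"fn": "apply_moves", "kwargs": {"targets": "1 0 0 0 0;1.5 0 0 0 0;1.5 0 0 0 0"}}

```text
clock: 3.52
position: [404.8, -138.2, -1.9]
ee_rot: [0.538, -0.459, -0.538, -0.459]
contact_force: [-3.8, 2.6, 19.4]
gripper_width: 42.8
```

{"fn": "apply_moves", "kwargs": {"targets": "-3.5 0 0 0 0;-3.5 -8 0 0 0;-3.5 -14 0 0 0;-3.5 -19 0 0 0;-3.5 -24 0 0 0;-3.5 -29 0 0 0;-3.5 -34 0 0 0;-3.5 -39 0 0 0;-3.5 -42 0 0 0;-3.5 -42 0 0 0"}}

```text
clock: 4.35
position: [447.4, -131.5, 0.1]
ee_rot: [0.538, -0.459, -0.538, -0.459]
contact_force: [-0.7, -0.8, -0.8]
gripper_width: 42.9
```

```bash
python3 - <<'E'
from h import *
st()
d=get_image("top"); cv2.imwrite("pics/top3.png",cv2.resize(d["img"][150:310,280:450,::-1],None,fx=3.5,fy=3.5))
d=get_image("side"); cv2.imwrite("pics/side3.png",cv2.resize(d["img"][150:330,200:440,::-1],None,fx=3.3,fy=3.3))
E
```

```text
t4.35 pos [ 4.474e+02 -1.315e+02  1.000e-01] board [-121.6    2.4] F [-0.7 -0.8 -0.8] w42.9
tool x [ 0.001 -0.    -1.   ] y [-0.987 -0.158 -0.001] z [-0.158  0.987 -0.   ] zyaw 99.07
```

View pics/top3.png

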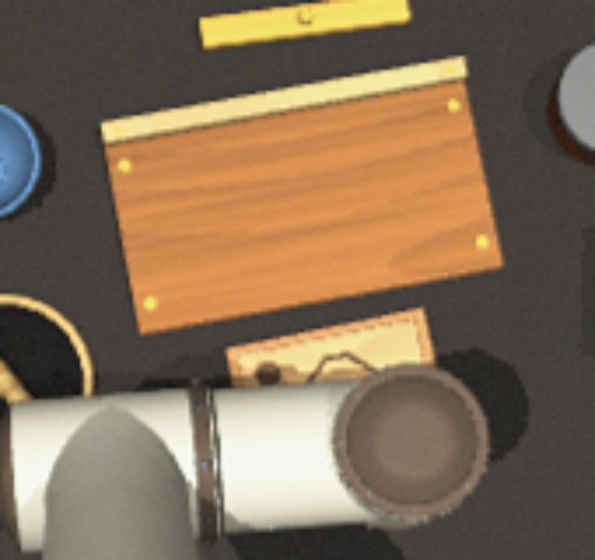

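View pics/side3.png

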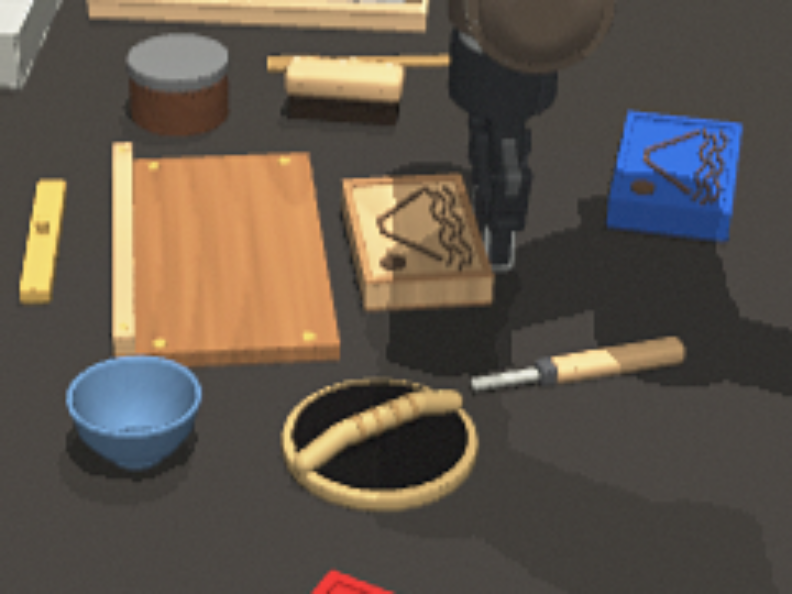

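The top view shows the block squared to the board: its far edge runs (228,348)–(425,310) in the crop, about 20 mm short of the front edge. I push on to the step, slower at the end.

{"fn": "apply_moves", "kwargs": {"targets": "0 -5 0 0 0;0 -10 0 0 0;0 -14 0 0 0;0 -17 0 0 0;0 -19 0 0 0;0 -19 0 0 0"}}

```text
clock: 4.95
position: [465.4, -128.6, 0.1]
ee_rot: [0.538, -0.459, -0.538, -0.459]
contact_force: [-1.7, -0.4, -0.1]
gripper_width: 42.4
```

{"fn": "apply_moves", "kwargs": {"targets": "0 -1 0 0 0;0 -2 0 0 0;0 -2 0 0 0"}}

```text
clock: 5.2
position: [467.3, -128.3, 0.2]
ee_rot: [0.538, -0.459, -0.538, -0.459]
contact_force: [-0.6, 0.1, -0.1]
gripper_width: 42.8
```

{"fn": "apply_moves", "kwargs": {"targets": "0 -1 0 0 0;0 -1.5 0 0 0;0 -1.5 0 0 0"}}

```text
clock: 5.45
position: [468.7, -128.1, 0.2]
ee_rot: [0.538, -0.459, -0.538, -0.459]
contact_force: [-2.1, 0.1, -0.0]
gripper_width: 42.5
```

{"fn": "apply_moves", "kwargs": {"targets": "0 -1 0 0 0;0 -1.5 0 0 0;0 -1.5 0 0 0"}}

```text
clock: 5.7
position: [468.6, -128.0, 0.1]
ee_rot: [-0.537, 0.46, 0.539, 0.458]
contact_force: [-5.7, -1.3, 3.7]
gripper_width: 42.6
```

Contact: about 6 N against the step. I start lifting the near side, going up and slightly forward in small steps.

{"fn": "apply_moves", "kwargs": {"targets": "-1.5 -1 0 0 0;-3 -1 0 0 0;-5 -1 0 0 0;-7 -1 0 0 0"}}

```text
clock: 6.03
position: [469.0, -128.1, 6.4]
ee_rot: [-0.537, 0.46, 0.539, 0.458]
contact_force: [-4.3, -2.8, -0.9]
gripper_width: 42.9
```

```bash
cat > s.py <<'E'
from h import *
import sys
st(); n=sys.argv[1]
d=get_image("side"); cv2.imwrite(f"pics/side{n}.png",cv2.resize(d["img"][150:330,220:420,::-1],None,fx=3,fy=3))
E
python3 s.py 4
```

```text
t6.03 pos [ 469.  -128.1    6.4] board [-99.8   2.4] F [-4.3 -2.8 -0.9] w42.9
tool x [-0.004 -0.    -1.   ] y [-0.988 -0.157  0.004] z [-0.157  0.988  0.   ] zyaw 99.02
```

View pics/side4.png

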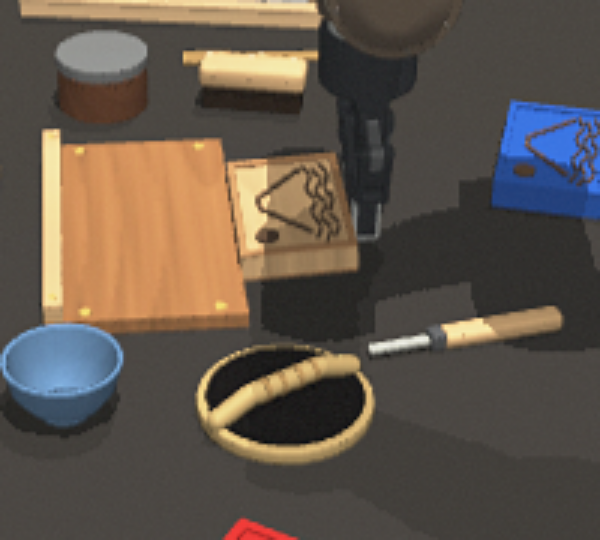

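The side view shows the near end up a little: the lower edge rises from (243,277) to (355,270), and the tool feels 0.9 N down. I continue.

{"fn": "apply_moves", "kwargs": {"targets": "-3 -0.5 0 0 0;-6 -0.5 0 0 0;-9 -1 0 0 0;-12 -1 0 0 0"}}

```text
clock: 6.42
position: [469.9, -128.0, 18.5]
ee_rot: [-0.537, 0.46, 0.539, 0.458]
contact_force: [-4.2, -3.1, 0.2]
gripper_width: 42.9
```

```bash
python3 s.py 5
```

```text
t6.42 pos [ 469.9 -128.    18.5] board [-98.9   2.4] F [-4.2 -3.1  0.2] w42.9
tool x [-0.004 -0.    -1.   ] y [-0.988 -0.157  0.004] z [-0.157  0.988  0.   ] zyaw 99.01
```

View pics/side5.png

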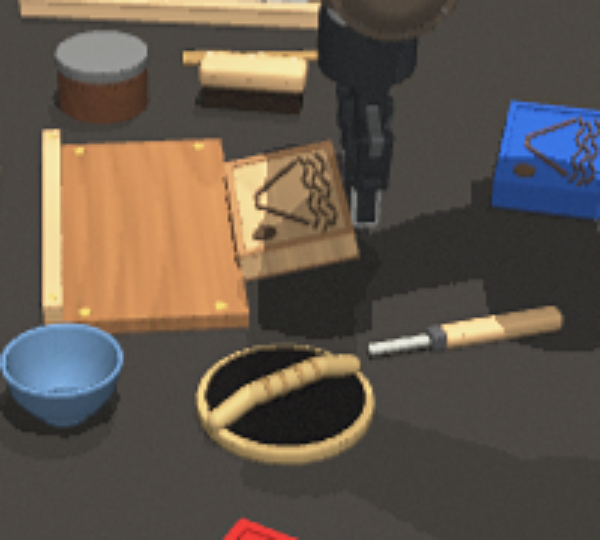

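The block tilts about 11° and follows the tips. I continue along the arc.

{"fn": "apply_moves", "kwargs": {"targets": "-3 -0.7 0 0 0;-6 -1.2 0 0 0;-9 -1.8 0 0 0;-12 -2.5 0 0 0"}}

```text
clock: 6.8
position: [472.4, -127.6, 30.6]
ee_rot: [-0.537, 0.46, 0.539, 0.458]
contact_force: [-3.3, -3.4, 1.1]
gripper_width: 42.8
```

```bash
python3 s.py 6
```

```text
t6.80 pos [ 472.4 -127.6   30.6] board [-96.3   2.4] F [-3.3 -3.4  1.1] w42.8
tool x [-0.004 -0.    -1.   ] y [-0.988 -0.157  0.004] z [-0.157  0.988  0.   ] zyaw 99.03
```

View pics/side6.png

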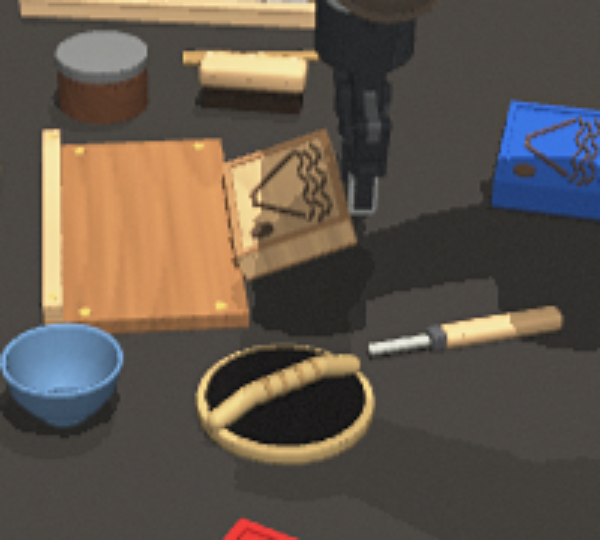

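{"fn": "apply_moves", "kwargs": {"targets": "-3 -1.2 0 0 0;-6 -2.3 0 0 0;-9 -3.5 0 0 0;-12 -5 0 0 0"}}

```text
clock: 7.18
position: [476.7, -127.0, 42.6]
ee_rot: [-0.536, 0.461, 0.539, 0.458]
contact_force: [-6.3, -3.8, 2.1]
gripper_width: 42.6
```

```bash
python3 s.py 7
```

```text
t7.18 pos [ 476.7 -127.    42.6] board [-92.    2.3] F [-6.3 -3.8  2.1] w42.6
tool x [-0.006 -0.001 -1.   ] y [-0.988 -0.157  0.006] z [-0.157  0.988  0.   ] zyaw 99.03
```

View pics/side7.png

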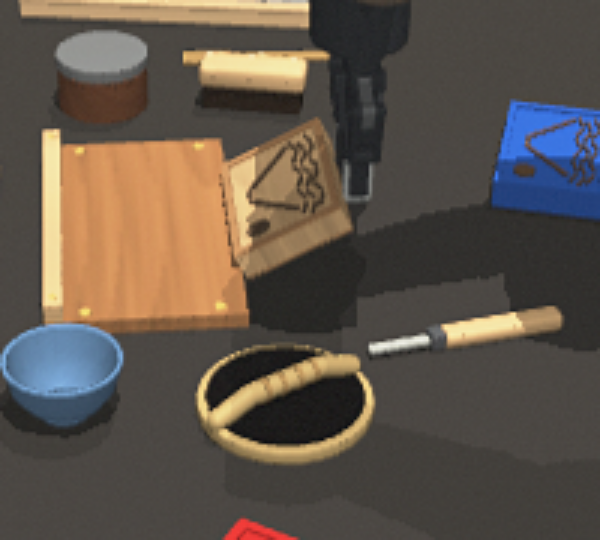

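Tilt is now about 29°, with a steady 6 N push. I continue.

{"fn": "apply_moves", "kwargs": {"targets": "-3 -1.3 0 0 0;-6 -2.7 0 0 0;-9 -4.2 0 0 0;-12 -6 0 0 0"}}

```text
clock: 7.57
position: [483.0, -125.9, 54.8]
ee_rot: [-0.537, 0.46, 0.539, 0.458]
contact_force: [-5.7, -2.6, 3.2]
gripper_width: 43.0
```

```bash
python3 s.py 8
```

```text
t7.57 pos [ 483.  -125.9   54.8] board [-85.6   2.4] F [-5.7 -2.6  3.2] w43.0
tool x [-0.005 -0.    -1.   ] y [-0.988 -0.157  0.005] z [-0.157  0.988  0.   ] zyaw 99.04
```

View pics/side8.png

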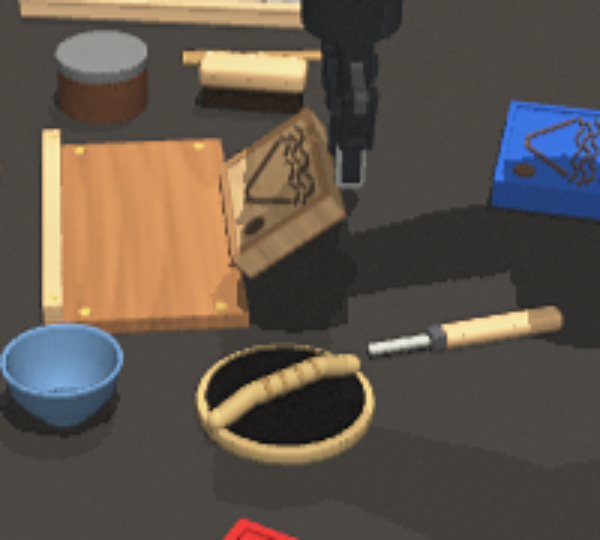

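{"fn": "apply_moves", "kwargs": {"targets": "-3 -1.9 0 0 0;-6 -3.8 0 0 0;-8.5 -5.8 0 0 0;-11 -8 0 0 0"}}

```text
clock: 7.95
position: [491.0, -124.6, 66.1]
ee_rot: [-0.537, 0.46, 0.539, 0.458]
contact_force: [-6.0, -2.6, 4.6]
gripper_width: 42.7
```

```bash
python3 s.py 9
```

```text
t7.95 pos [ 491.  -124.6   66.1] board [-77.5   2.5] F [-6.  -2.6  4.6] w42.7
tool x [-0.005 -0.    -1.   ] y [-0.988 -0.157  0.005] z [-0.157  0.988  0.   ] zyaw 99.06
```

View pics/side9.png

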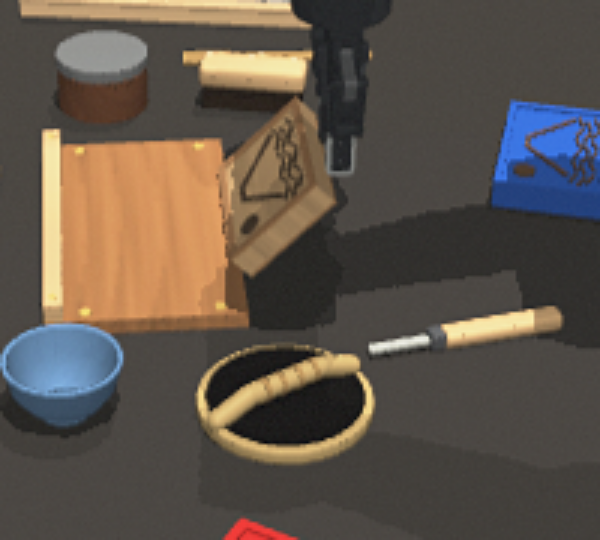

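Tilt is about 48° and the tips still hold on the near side. I continue.

{"fn": "apply_moves", "kwargs": {"targets": "-2.5 -2 0 0 0;-5 -4 0 0 0;-7 -6 0 0 0;-9 -8 0 0 0"}}

```text
clock: 8.33
position: [499.6, -123.2, 75.5]
ee_rot: [-0.537, 0.46, 0.539, 0.458]
contact_force: [-5.9, -1.6, 6.3]
gripper_width: 42.2
```

```bash
python3 s.py 10
```

```text
t8.33 pos [ 499.6 -123.2   75.5] board [-68.7   2.5] F [-5.9 -1.6  6.3] w42.2
tool x [-0.003 -0.    -1.   ] y [-0.987 -0.158  0.003] z [-0.158  0.988  0.   ] zyaw 99.07
```

View pics/side10.png

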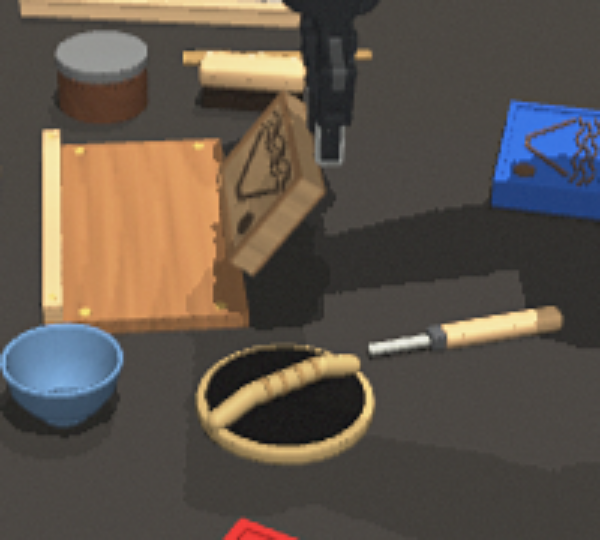

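{"fn": "apply_moves", "kwargs": {"targets": "-2 -2.7 0 0 0;-3.5 -5.2 0 0 0;-5 -7.8 0 0 0;-6 -10.5 0 0 0"}}

```text
clock: 8.72
position: [508.2, -121.9, 82.2]
ee_rot: [-0.536, 0.461, 0.54, 0.457]
contact_force: [-12.8, -0.1, 17.8]
gripper_width: 42.3
```

```bash
python3 s.py 11
```

```text
t8.72 pos [ 508.2 -121.9   82.2] board [-60.1   2.5] F [-12.8  -0.1  17.8] w42.3
tool x [-0.007 -0.001 -1.   ] y [-0.987 -0.158  0.007] z [-0.158  0.987  0.   ] zyaw 99.08
```

View pics/side11.png

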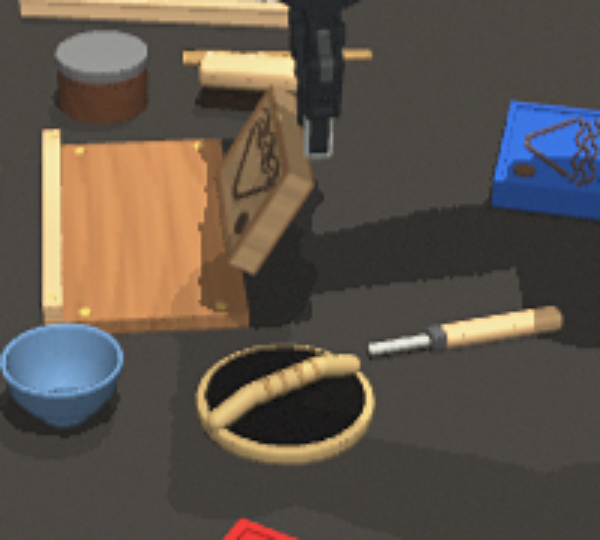

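Force rose to 22 N because the path cuts inside the arc. I relax it upwards while going forward.

{"fn": "apply_moves", "kwargs": {"targets": "-2.5 -1.5 0 0 0;-4 -3.5 0 0 0;-5 -5.5 0 0 0;-6 -8 0 0 0"}}

```text
clock: 9.1
position: [518.4, -120.2, 88.9]
ee_rot: [-0.538, 0.459, 0.538, 0.458]
contact_force: [-8.6, 0.3, 15.1]
gripper_width: 42.8
```

```bash
python3 s.py 12
```

```text
t9.10 pos [ 518.4 -120.2   88.9] board [-49.7   2.5] F [-8.6  0.3 15.1] w42.8
tool x [-0.002 -0.001 -1.   ] y [-0.987 -0.158  0.002] z [-0.158  0.987 -0.   ] zyaw 99.10
```

View pics/side12.png

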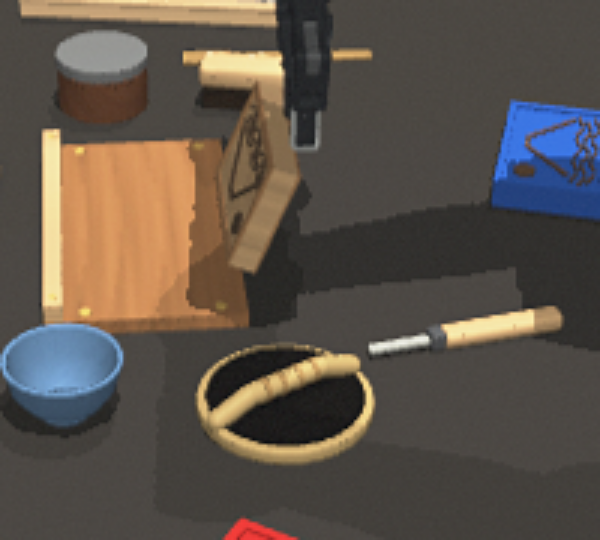

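{"fn": "apply_moves", "kwargs": {"targets": "-1.5 -2 0 0 0;-3 -4.5 0 0 0;-4 -7 0 0 0;-4.5 -9 0 0 0"}}

```text
clock: 9.48
position: [529.5, -118.4, 94.2]
ee_rot: [0.539, -0.458, -0.537, -0.459]
contact_force: [-5.4, 2.9, 14.5]
gripper_width: 43.0
```

```bash
python3 s.py 13
```

```text
t9.48 pos [ 529.5 -118.4   94.2] board [-38.5   2.5] F [-5.4  2.9 14.5] w43.0
tool x [ 0.003 -0.    -1.   ] y [-0.987 -0.159 -0.003] z [-0.159  0.987 -0.001] zyaw 99.12
```

View pics/side13.png

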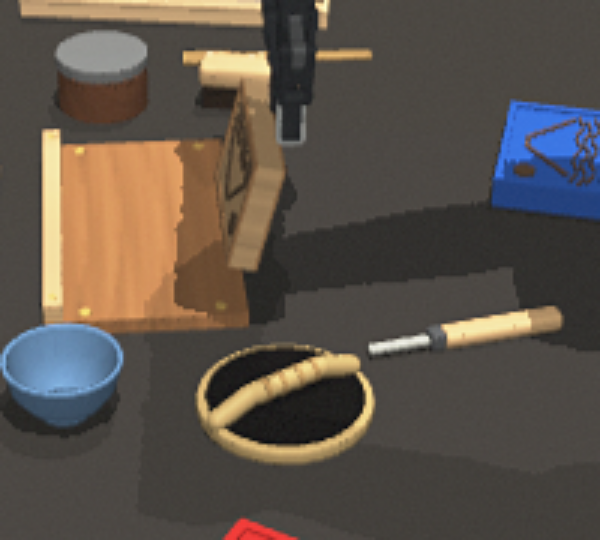

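Tilt is about 82°, so the block is almost upright. One more forward nudge and it should stand by itself.

{"fn": "apply_moves", "kwargs": {"targets": "-0.5 -2.5 0 0 0;-1 -5 0 0 0;-1.5 -7.5 0 0 0;-2 -10 0 0 0"}}

```text
clock: 9.87
position: [541.2, -116.5, 97.8]
ee_rot: [0.541, -0.457, -0.536, -0.46]
contact_force: [-5.3, 5.2, 18.1]
gripper_width: 42.7
```

```bash
python3 s.py 14; python3 - <<'E'
from h import *
d=get_image("top"); cv2.imwrite("pics/top14.png",cv2.resize(d["img"][150:310,280:450,::-1],None,fx=3.5,fy=3.5))
E
```

```text
t9.87 pos [ 541.2 -116.5   97.8] board [-26.7   2.6] F [-5.3  5.2 18.1] w42.7
tool x [ 0.008 -0.    -1.   ] y [-0.987 -0.159 -0.008] z [-0.159  0.987 -0.002] zyaw 99.17
```

View pics/side14.png

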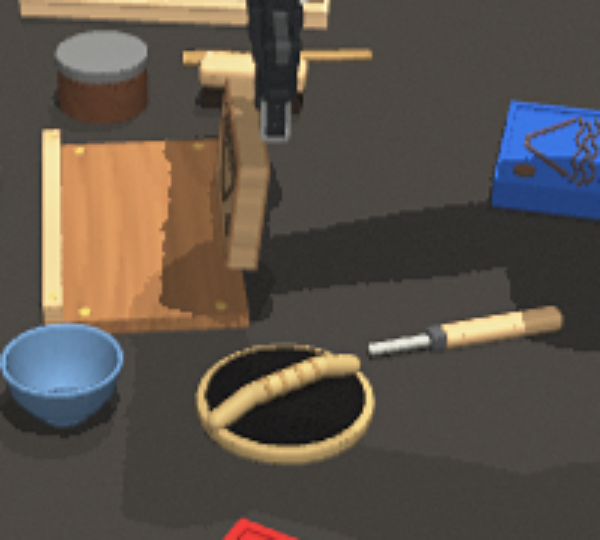

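View pics/top14.png

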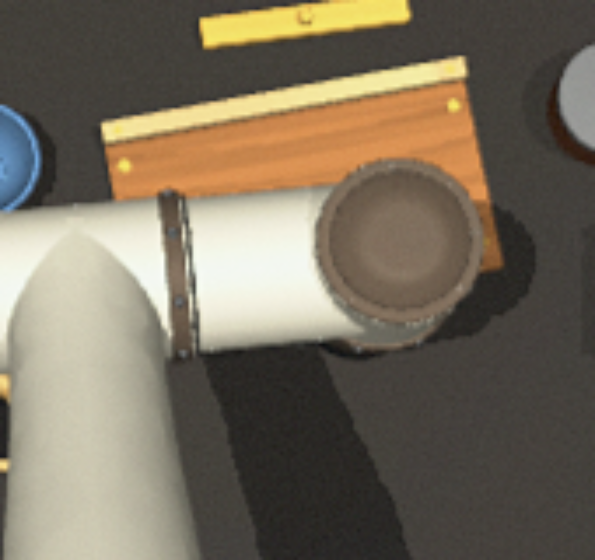

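```bash
python3 - <<'E'
from h import *
d=get_image("side"); im=d["img"][170:250,280:320,::-1].copy()
cv2.imwrite("pics/side15.png",cv2.resize(im,None,fx=7,fy=7,interpolation=2))
for z in (0,7,12,90,97):
  for x in(-24,0):
    p=b2w(x,73); q=proj(d,[*p,z])[0]; print(x,z,((q-[280,170])*7).round())
E
```

```text
-24 0 [219. 513.]
0 0 [146. 516.]
-24 7 [219. 496.]
0 7 [146. 498.]
-24 12 [219. 483.]
0 12 [146. 486.]
-24 90 [223. 278.]
0 90 [148. 280.]
-24 97 [224. 259.]
0 97 [148. 261.]
```

View pics/side15.png

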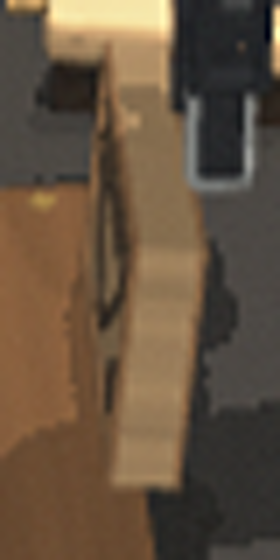

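In the zoomed view the block's foot is at z≈12 mm, spanning x≈+10 to -12 mm. The block therefore stands on the board's front edge, leaning back about 5° with the tips on top of it (foot at (115–180,487), top at (135–208,250)). I carry the tips on forward so it passes upright and falls onto the board.

{"fn": "apply_moves", "kwargs": {"targets": "-0.3 -3 0 0 0;-0.5 -6 0 0 0;-0.5 -9 0 0 0;-0.5 -12 0 0 0"}}

```text
clock: 10.35
position: [554.8, -114.3, 100.4]
ee_rot: [0.542, -0.455, -0.535, -0.461]
contact_force: [-7.2, 5.9, 27.5]
gripper_width: 42.5
```

```bash
python3 s.py 16
```

```text
t10.35 pos [ 554.8 -114.3  100.4] board [-12.8   2.6] F [-7.2  5.9 27.5] w42.5
tool x [ 0.012 -0.001 -1.   ] y [-0.987 -0.16  -0.012] z [-0.16   0.987 -0.003] zyaw 99.23
```

View pics/side16.png

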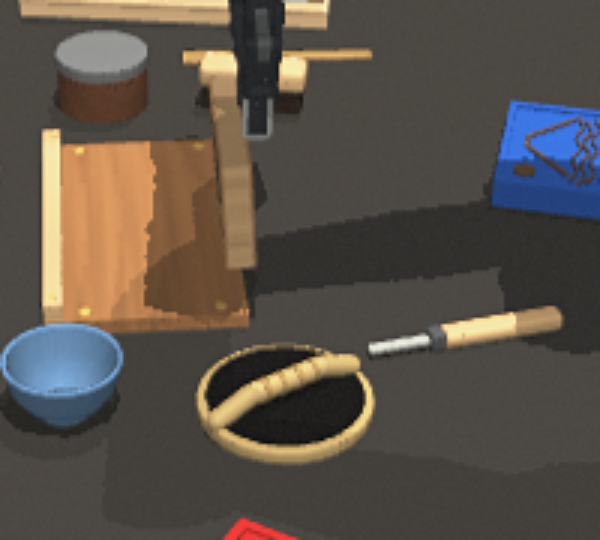

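The block is now a few degrees past upright, with its foot still at the edge. I go on forward and ease the downward load.

{"fn": "apply_moves", "kwargs": {"targets": "-1.5 -2.5 0 0 0;-2.5 -5 0 0 0;-3 -8 0 0 0;-3 -11 0 0 0;-3 -14 0 0 0"}}

```text
clock: 10.82
position: [569.6, -112.0, 102.3]
ee_rot: [0.542, -0.455, -0.535, -0.461]
contact_force: [-1.6, 4.4, 15.2]
gripper_width: 42.7
```

```bash
python3 s.py 17
```

```text
t10.82 pos [ 569.6 -112.   102.3] board [2.1 2.6] F [-1.6  4.4 15.2] w42.7
tool x [ 0.015 -0.    -1.   ] y [-0.987 -0.16  -0.014] z [-0.16   0.987 -0.003] zyaw 99.21
```

View pics/side17.png

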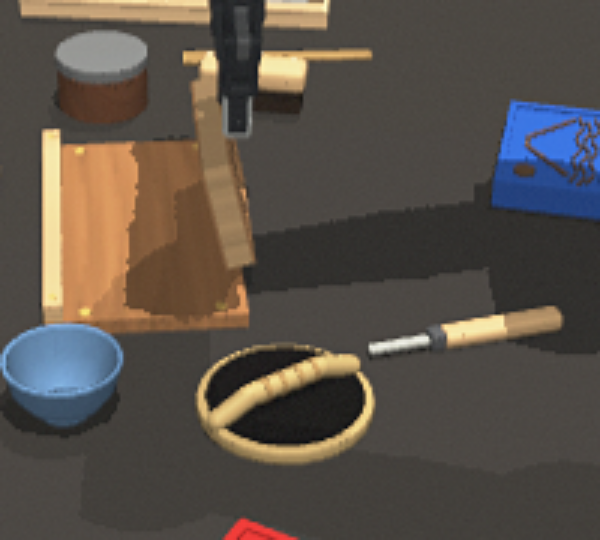

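{"fn": "apply_moves", "kwargs": {"targets": "-0.5 -4 0 0 0;-1 -8 0 0 0;-1 -12 0 0 0;-1 -15 0 0 0;-1 -15 0 0 0"}}

```text
clock: 11.28
position: [584.6, -109.6, 101.9]
ee_rot: [0.542, -0.455, -0.535, -0.462]
contact_force: [1.9, 3.3, 9.8]
gripper_width: 42.9
```

```bash
python3 s.py 18
```

```text
t11.28 pos [ 584.6 -109.6  101.9] board [17.3  2.6] F [1.9 3.3 9.8] w42.9
tool x [ 0.014 -0.    -1.   ] y [-0.987 -0.16  -0.014] z [-0.16   0.987 -0.002] zyaw 99.19
```

View pics/side18.png

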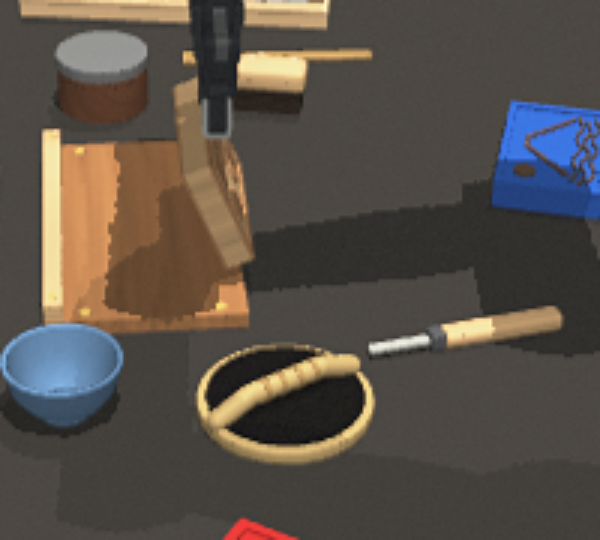

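The block leans about 26° past upright with its centre of mass over the board. Lifting the tips off lets it fall forward.

{"fn": "apply_moves", "kwargs": {"targets": "-5 0 0 0 0;-12 0 0 0 0;-20 0 0 0 0;-25 0 0 0 0;-25 0 0 0 0;-25 0 0 0 0;-25 0 0 0 0"}}

```text
clock: 11.92
position: [578.2, -110.6, 122.8]
ee_rot: [-0.538, 0.459, 0.538, 0.459]
contact_force: [0.2, 0.3, -0.4]
gripper_width: 42.6
```

```bash
python3 s.py 19
```

```text
t11.92 pos [ 578.2 -110.6  122.8] board [10.8  2.6] F [ 0.2  0.3 -0.4] w42.6
tool x [-0.001  0.    -1.   ] y [-0.988 -0.157  0.001] z [-0.157  0.988  0.   ] zyaw 99.03
```

View pics/side19.png

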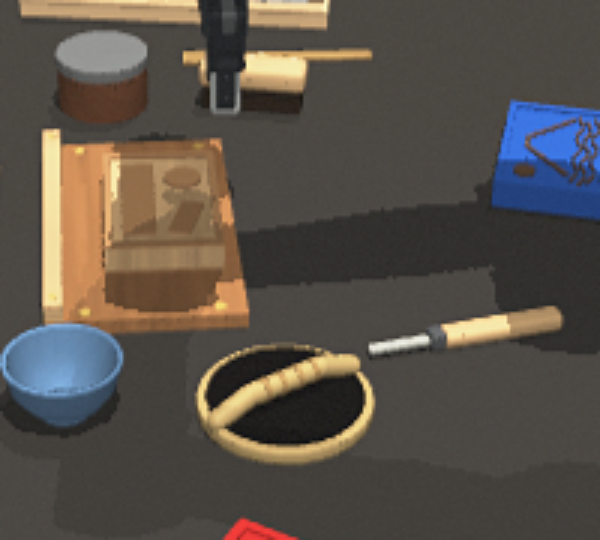

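The block has fallen onto the board with its other face up, carved relief showing at (165,200) in the crop, and lies away from the stop. I go back behind it and measure.

{"fn": "apply_moves", "kwargs": {"targets": "0 15 0 0 0;0 30 0 0 0;0 50 0 0 0;0 75 0 0 0;0 105 0 0 0;0 135 0 0 0;0 140 0 0 0;0 140 0 0 0"}}

```text
clock: 12.63
position: [438.2, -132.9, 123.1]
ee_rot: [-0.537, 0.459, 0.538, 0.459]
contact_force: [0.5, -0.5, -0.2]
gripper_width: 43.0
```

```bash
cat > b.py <<'E'
from h import *
import sys
st()
d=get_image("top"); im=d["img"]; cv2.imwrite(f"pics/top{sys.argv[1]}.png",cv2.resize(im[150:310,280:450,::-1],None,fx=3.5,fy=3.5))
d=get_image("side"); cv2.imwrite(f"pics/side{sys.argv[1]}.png",cv2.resize(d["img"][150:330,220:420,::-1],None,fx=3,fy=3))
E
python3 b.py 20
```

```text
t12.63 pos [ 438.2 -132.9  123.1] board [-131.     2.5] F [ 0.5 -0.5 -0.2] w43.0
tool x [-0.001  0.    -1.   ] y [-0.988 -0.156  0.001] z [-0.156  0.988  0.   ] zyaw 99.00
```

View pics/top20.png

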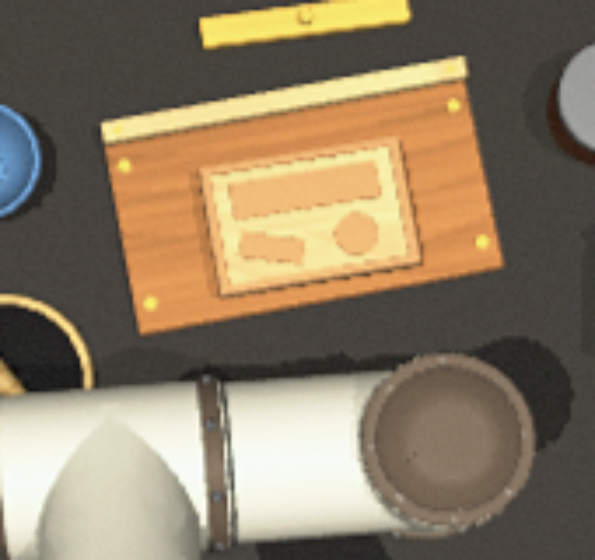

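View pics/side20.png

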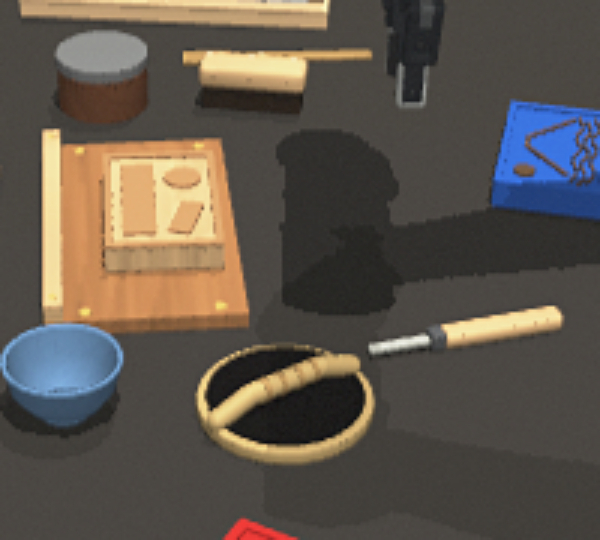

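```bash
python3 - <<'E'
from h import *
d=get_image("top")
c=np.array([(200,168),(400,137),(422,262),(221,297)])/3.5+[280,150]-0.4
P=w2b(ray(d,c,36)); print(P.round(1).tolist(),P.mean(0))
s=np.array([(107,143),(467,80)])/3.5+[280,150]-.4
print("stop foot",w2b(ray(d,s,12)).round(1).tolist())
E
```

```text
[[102.0, 69.8], [100.0, -71.6], [10.7, -70.3], [10.2, 71.2]] [55.73759486 -0.204797  ]
stop foot [[135.7, 130.3], [137.3, -130.2]]
```

The block lies square at board x≈55.7 mm, y≈0, and needs about 35 mm more. I lower the tips behind it, above the board's top.

{"fn": "apply_moves", "kwargs": {"targets": "25 -25 0 0 0;50 -50 0 0 0;75 -75 0 0 0;95 -95 0 0 0;104 -100 0 0 0;106 -100 0 0 0;106 -100 0 0 0;106 -100 0 0 0"}}

```text
clock: 13.45
position: [538.7, -116.9, 17.7]
ee_rot: [0.538, -0.459, -0.538, -0.459]
contact_force: [0.2, 0.2, 0.4]
gripper_width: 42.5
```

{"fn": "apply_moves", "kwargs": {"targets": "0 -10 0 0 0;0 -20 0 0 0;0 -25 0 0 0;0 -30 0 0 0;0 -35 0 0 0;0 -40 0 0 0;0 -45 0 0 0;0 -50 0 0 0;0 -53 0 0 0;0 -53 0 0 0"}}

```text
clock: 14.28
position: [592.6, -108.3, 17.1]
ee_rot: [0.538, -0.458, -0.537, -0.459]
contact_force: [-0.4, -0.5, 0.5]
gripper_width: 42.3
```

```bash
python3 b.py 21
```

```text
t14.28 pos [ 592.6 -108.3   17.1] board [25.4  2.6] F [-0.4 -0.5  0.5] w42.3
tool x [ 0.002  0.    -1.   ] y [-0.988 -0.158 -0.002] z [-0.158  0.988 -0.   ] zyaw 99.07
```

View pics/side21.png

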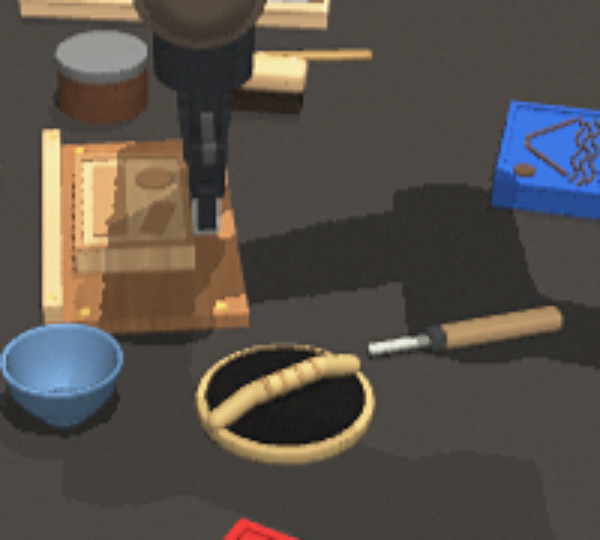

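The block slides flat, with its leading side now about 10 mm short of the stop (gap between columns 62 and 78). I push the rest of the way gently, watching the force.

{"fn": "apply_moves", "kwargs": {"targets": "0 -3 0 0 0;0 -6 0 0 0;0 -8 0 0 0;0 -9 0 0 0;0 -9 0 0 0"}}

```text
clock: 14.8
position: [600.6, -107.0, 17.1]
ee_rot: [0.538, -0.459, -0.538, -0.459]
contact_force: [-1.2, 0.5, -0.4]
gripper_width: 42.5
```

{"fn": "apply_moves", "kwargs": {"targets": "0 -1 0 0 0;0 -2 0 0 0;0 -2 0 0 0"}}

```text
clock: 15.05
position: [602.5, -106.7, 17.1]
ee_rot: [0.538, -0.459, -0.538, -0.459]
contact_force: [-0.6, 0.1, 0.9]
gripper_width: 42.4
```

{"fn": "apply_moves", "kwargs": {"targets": "0 -1 0 0 0;0 -1.5 0 0 0;0 -1.5 0 0 0"}}

```text
clock: 15.3
position: [603.0, -106.7, 17.1]
ee_rot: [-0.537, 0.459, 0.538, 0.459]
contact_force: [-3.2, -1.2, 2.3]
gripper_width: 42.6
```

{"fn": "apply_moves", "kwargs": {"targets": "0 -1 0 0 0;0 -1.5 0 0 0;0 -1.5 0 0 0"}}

```text
clock: 15.55
position: [603.0, -106.6, 17.1]
ee_rot: [-0.537, 0.46, 0.539, 0.458]
contact_force: [-6.1, -0.6, 4.7]
gripper_width: 42.5
```

```bash
python3 b.py 22
```

```text
t15.55 pos [ 603.  -106.6   17.1] board [35.9  2.7] F [-6.1 -0.6  4.7] w42.5
tool x [-0.005 -0.    -1.   ] y [-0.988 -0.157  0.005] z [-0.157  0.988  0.   ] zyaw 99.03
```

View pics/side22.png

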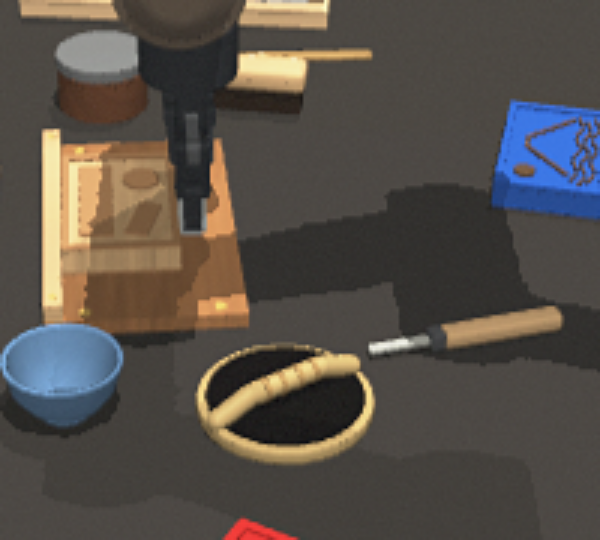

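The block is against the stop (TCP at board x 35.9 mm, as predicted, and 6 N). I come away backward, then up.

{"fn": "apply_moves", "kwargs": {"targets": "0 3 0 0 0;0 10 0 0 0;0 25 0 0 0;-15 50 0 0 0;-40 80 0 0 0;-70 115 0 0 0;-100 150 0 0 0;-110 170 0 0 0;-110 175 0 0 0;-110 175 0 0 0"}}

```text
clock: 16.48
position: [432.0, -133.9, 128.6]
ee_rot: [0.539, -0.458, -0.537, -0.46]
contact_force: [-0.2, 0.0, 0.8]
gripper_width: 42.6
```

```bash
python3 b.py 23; python3 - <<'E'
from h import *
d=get_image("top"); cv2.imwrite("pics/full.png",d["img"][:,:,::-1])
E
```

```text
t16.48 pos [ 432.  -133.9  128.6] board [-137.2    2.5] F [-0.2  0.   0.8] w42.6
tool x [ 0.005  0.001 -1.   ] y [-0.988 -0.157 -0.005] z [-0.157  0.988 -0.   ] zyaw 99.02
```

View pics/top23.png

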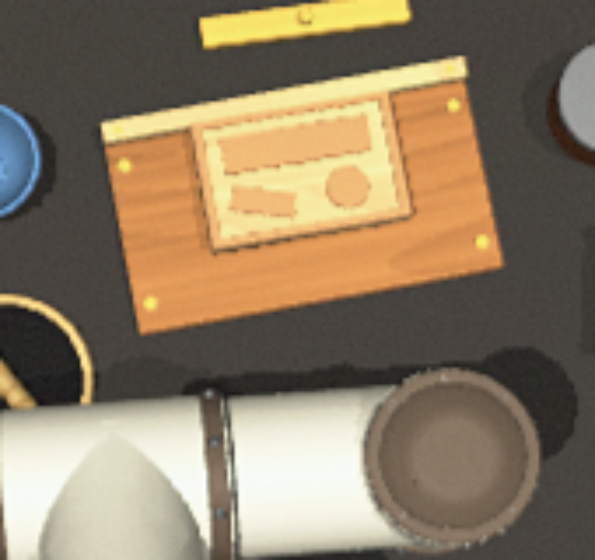

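View pics/full.png

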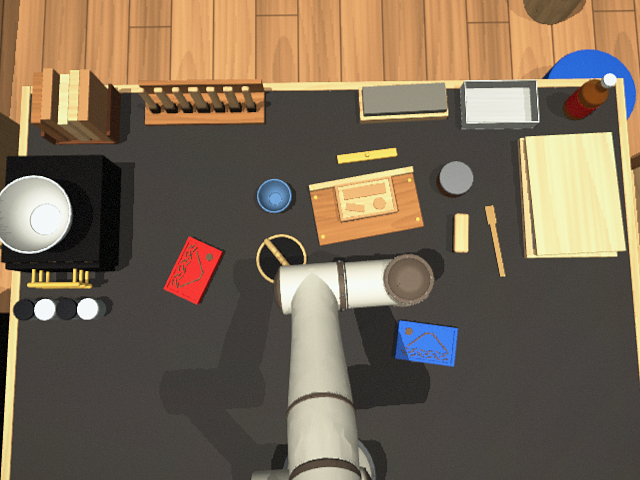

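View pics/side23.png

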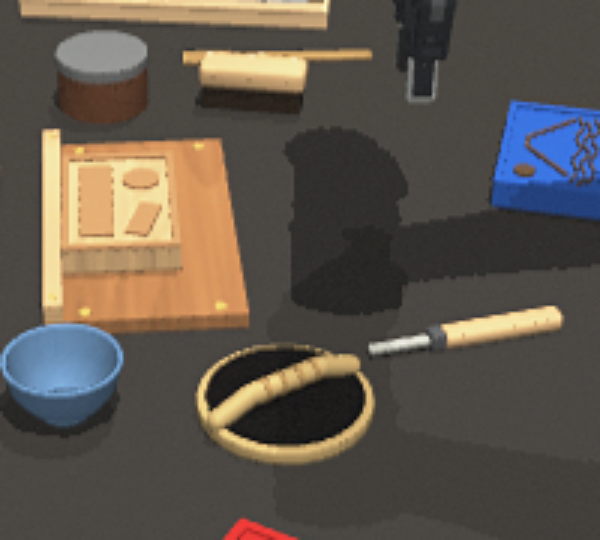

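The top crop shows the block flush along the stop, with its robot-side edge at (213,252)–(412,214). The bystanders appear where they began. One numeric check before handing in.

```bash
python3 - <<'E'
from h import *
d=get_image("top")
c=np.array([(213,252),(412,214)])/3.5+[280,150]-0.4
P=w2b(ray(d,c,36)); print(P.round(1), "centre x rel. stop ~",P[:,0].mean()+45-136, "yaw deg",np.rad2deg(np.arctan2(-(P[0]-P[1])[0],(P[0]-P[1])[1])))
a=cv2.imread("pics/top0.png");b=cv2.imread("pics/full.png")
s0=cv2.imread("pics/side0.png");s1=get_image("side")["img"][:,:,::-1]
df=(cv2.absdiff(s0,s1).max(2)>60).astype(np.uint8)
for n,(x0,y0,x1,y1) in dict(dish=(218,255,265,295),baren=(282,262,348,305),knife=(343,250,412,272),pot=(235,158,272,192),brush=(280,165,325,190),weight=(203,200,222,244)).items(): print(n,int(df[y0:y1,x0:x1].sum()),(y1-y0)*(x1-x0))
E
```

```text
[[ 42.1  71.2]
 [ 45.  -69.7]] centre x rel. stop ~ -47.427144081322936 yaw deg 1.1575787598408804
dish 0 1880
baren 0 2838
knife 0 1518
pot 0 1258
brush 0 1125
weight 0 836
```

```bash
python3 - <<'E'
from bench import job
print(job.job_done())
E
```

```text
the job is handed in; nothing more can be done
None
```

I pushed the block against the board's front edge with the half-open fingertips and tipped it up over its far side, and it fell onto the board other face up. I then pushed it across to the rear stop, backed the arm away and handed the job in at about 17 s; no verdict was reported.

**Tipping:** the block did not pivot on the bench as planned. Its foot rode up onto the board's edge (far side about 12 mm high), still well within the limits for that step. The fingertip force reached about 28 N near upright.

**Final position:** before backing off, the fingers met firm resistance at the stop (about 6 N, no further travel), with the tool where I had predicted. The last top picture puts the block's centre about 47 mm in front of the stop face, turned about 1.2° from square. The push contact suggested about 45 mm; both are inside the limits. That picture was read by eye to a few millimetres, and I did not measure it more finely.

**Bystanders:** comparing side pictures from before and after shows no change around the dish, baren, knife, paste pot, brush or paperweight. I checked the spatula only by eye in the full top view, where it looks unmoved.

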